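# Latch a heat sink into a sloping assembly fixture

### The arm

A 6-joint arm with a two-finger parallel gripper is mounted at the origin on a cart in front of the work surface, level with it; the furniture and walls round the work are solid. World frame = base frame: x ahead of the robot, y to its left, z up, the work surface at z = 0. Lengths are in mm, angles in rad, forces in N, time in s.
With the tool pointing down it reaches from about 300 to 850 mm from the base axis. Payload 4.2 kg.
Tool frame: the origin (TCP) lies at the very end of the fingers, on their centre line; the grasp point (between the pads) lies arm.hold_point_z behind it (arm.hold_point_z is the distance from the TCP to the grasp point, in mm); z points along the fingers, y is the line along which they close (so a half turn about z gives the same grasp; the last joint's range is limited). The gripper opens to 91 mm and grips with 3 to 60 N. Pads are 32 mm wide; open, the fingers measure 118 mm over their backs; the gripper's body (76 mm by 178 mm) begins 60 mm behind the grasp point.
Start: joints at [1.159, 0.32, 1.565, -0, 1.257, -0.02], TCP at [219.569, 531.444, 213.976] pointing down, gripper open.
Joint ranges: [-3.11, 3.11], [-0.84, 2.01], [0.21, 2.61], [-1.34, 4.49], [0.05, 2.63], [-2.56, 2.56]. Speed limits (rad/s): [2.57, 2.57, 3.14, 3.14, 3.14, 3.14].

### API

Orientations are given as a unit quaternion [w, x, y, z].
In Python, from plant import telemetry, snapshot, get_calibration, arm, spot_in, landmark_of gives the robot as it stands.
- The arm moves only by the tool carry_out, never from a script. Its argument "rows" is a list that holds one entry, the list of rows, each a list of 6 numbers: the shift along the tool's x, y, z scaled (see below), then the turn, a rotation vector about the tool's x, y, z scaled (see below). In form: [[[tx, ty, tz, wx, wy, wz], ...]]. A call has 1 to 20 rows; each row is the pose to reach, as a shift and turn from the pose commanded when the call began, along the tool's axes at that moment; what a row does not reach only later rows make up. The controller multiplies each number of a shift by 30 cm and each number of a turn by 120 degrees. A row lasts 1/12 s, in which the tool goes at most 41.7 mm and 7.16 degrees, less where a joint would pass 70% of its speed; a pose out of reach is approached as far as the arm can. A call with a number of a shift or a turn outside -1 to 1 is refused whole. A call with a gripper value outside its range is refused whole. "claw" is the opening, from 0 (shut) to 1 (fully open), set as the call begins (left out, the last holds). The fingers move at their own pace and stop on an object; "grip_force" is the grip in N (left out, the last holds). Time passes only in rows, so rows that repeat a pose let the fingers close. It gives the time, the measured TCP pose, the force, the opening and the grip force at its end, in the units of the state.
- telemetry.sense(): the state, without advancing time (a new reading comes with each control period).
- snapshot(name): name is "scene" or "top" or "wrist"; returns (picture, depth): 420x560x3 uint8, red, green, blue; 420x560 float32, mm along the optical axis (not along the pixel's ray), 0 where there is no reading.
- get_calibration(name): a dict with "intrinsics" (3x3 intrinsics, pixels), "k1" (the pictures are not rectified: a ray, as slopes to the right and down, at radius r is drawn at 1 + k1 r^2 times it, then the intrinsics apply), "camera_from_world" (4x4, takes a point from world to camera coordinates). Camera axes: x right, y down, z forward; pixel columns grow to the right and rows downward; lengths in mm; the calibration is good to about 2 mm. A picture is of the moment at which its call begins: read the wrist's pose just before it. get_calibration takes no time and is no camera call; for the wrist camera it gives the pose at the moment of the call.
- arm.sign_off(): hands the job in; it is judged then, once.
Trained networks look in the newest picture that a camera, given by its name, has taken for a name from the list of things; names that differ only in an ending like _2 or _b are one class to them, and where a whole thing is asked for, a point or a joint stands for the part that bears it (a point fixed in the world has none). Each returns a list of dicts, best first, with "p" (0 to 1); they miss things now and then, are a little off and sometimes report something else, mostly with a low value. They report only what shows in the picture. A call takes as long as a camera call.
- spot_in(target, camera): "rect" ([left, top, right, bottom] in pixels, round what is visible of it).
- landmark_of(target, camera): "centre" ([row, column] in pixels: a listed point, or the origin of a listed thing).
The state is a dict: "time_s": time; "joint_pos": joint angles; "qd": joint speeds; "joint_torque": joint torques, N m; "position": TCP position; "ee_rot": TCP orientation; "contact_force": force on the tool from outside, world axes, zero at the start; "torque": the same for the moment, N m; "opening": opening from 0.0 (shut) to 1.0 (fully open); "grip_force": force on a finger pad.
Only numpy, scipy, OpenCV 4.12 (cv2) and the standard library are available. Lean on these libraries where they do the work, as an engineer would, in place of code of your own. Each camera call takes 0.05 s, during which the arm holds its last target. There are 200 camera calls.

### The job

Take the heat sink that has a bare foot at one end and lay it flat in the sloping nest of the fixture, up against the lower ledge, with its bare foot under the raised hold-down arm, and let go of it. Then press the sprung arm down until its latch catches and it stays down by itself, clamping the foot. Leave the other heat sink, the bottle and the pot where they stand.

Things in the scene. Friction and masses are not known exactly. Their poses are not given: they have to be found in the camera images.
- heat_sink: Workpiece: bare aluminium heat sink 36 (x) x 130 (y) x 22.5 (z) mm, about 0.13 kg: 5 mm plate with five 17.5 mm fins along y from y = -65 to +28; outer fin faces 36 mm apart. From y = +28 to +65 the plate is bare: the foot. Origin: centre of underside, z up; centre of mass at y = -9. Starts fins up on the bench right of the control box, in either of two places, yaw varies widely.
- foot (a point): Middle of the top face of the workpiece's bare foot (37 mm long, four small dark screw holes): at (0, 47, 5) mm in the workpiece's frame.
- nest: Nest on the fixture's sloping aluminium bed (142 x 152 mm; fixed; facing the robot, 25 degrees, some yaw). Origin: on the bed surface, 72 mm above the bench, where the workpiece's origin belongs, its axes along the nest's. x up the slope, y level, z square off the bed. Bed spans x -71..71, y -70..82 mm. Uphill and -y sides are open. Steel base under it, 158 x 160 mm.
- ledge (a point): Lower ledge: two blocks 8 mm high off the bed, 10 mm thick, upper faces at nest x = -18.5 mm, at nest y = -62..-40 and 12..32 mm; the 52 mm gap between them takes a finger. The point is the middle of that gap, at the top edge. Carry the workpiece with its underside over 10 mm off the bed until fingers and plate are past the blocks.
- end_stop (a point): Face of the end stop, 8 mm high and 20 mm wide, at nest y = 69 mm: 4 mm beyond the foot's end of a centred workpiece.
- clamp_hinge (a point): On the level hinge axis (along nest y) of the hold-down arm, at nest (58, 50, 38) mm; brackets reach z = 48. The arm, 12 mm wide, runs from here down the slope over nest y = 44..56 mm, above the foot's place, so the foot must be slid in along nest +y beneath it; the fins (which end at y = 28) stay beside it. Underside of the workpiece at most 25 mm off the bed there.
- hold_down (a joint): Angle of the sprung hold-down arm: 0 = raised (rest, 0.6 rad off the bed), grows as it is pressed down. The latch catches it at about 0.6; hard stop at 0.625. It springs back up unless latched. Pressing at the handle pad takes 1 to 2 N at first, some 6 to 12 N in the last 0.1 rad.
- handle_top (a point): Middle of the upper face of the arm's black rubber handle pad, 52 (along the arm) x 24 x 14 mm, at the arm's free lower end, 134 mm from the hinge axis along the arm and 8 mm above its centre line. Raised: about nest (-48, 50, 120) mm; latched: (-76, 50, 46). Site x runs along the arm to the hinge, z is square to the pad: push against z.
- latch_housing (a point): Top of the fixed dark steel latch housing on the bed under the handle: 20 x 24 mm, 26 mm off the bed; a bolt knob sticks out of it down the slope, to nest x = -89 mm.
- latch_bolt (a joint): Travel (m) of the small sprung bolt in the latch housing: 0 = out (rest, also once it holds the arm), up to 0.010 while the arm's cross pin pushes it aside. Needs no handling.
- toe: Sprung plunger with a 14 mm round rubber tip, hanging from the arm 58 mm from the hinge; latched it lands at nest (0, 50) mm, mid foot. Origin: centre of the tip's face, about 40 mm off the bed while the arm is up. It gives up to 8 mm and presses about 6 N on the foot.
- plain_sink: Bystander: the other aluminium heat sink, 36 (x) x 100 (y) x 22.5 (z) mm, finned over its whole length, no foot. Origin: centre of the underside. Leave it.
- solvent_bottle: Bystander: white bottle, about 74 mm across, 134 mm tall, standing left of the fixture. Origin: centre of the underside.
- grease_pot: Bystander: red round pot with white cap, 65 mm across, 44 mm tall, in front of the fixture. Origin: centre of the underside. Fixed obstacles: the grey control box (x 0.40 to 0.62, y 0.00 to 0.12, up to 0.12 m high) and the blue drawer cabinet (x 0.26 to 0.45, y -0.26 to -0.07, 0.2 m high).

How it is judged (in metres and radians):
On the way, in this order (a step that is already met when the one before it is completed fails the run):
1. the heat sink with the bare foot lies released in the nest, flat, against the lower ledge, foot under the arm, with the arm still up (x of heat_sink in the frame of nest between -0.004 and 0.005 m and y of heat_sink in the frame of nest between -0.009 and 0.008 m and y of foot in the frame of nest above 0.03 m and angle between the z axis of heat_sink and the z axis of nest, either way round below 0.06 rad and angle between the y axis of heat_sink and the y axis of nest, either way round below 0.08 rad and z of heat_sink in the frame of nest below 0.004 m and contact force between heat_sink and the fingers below 0.2 N and value of joint hold_down below 0.2 rad), for 0.2 s.
2. the arm is pressed down past its latch (value of joint hold_down above 0.575 rad and value of joint latch_bolt below 0.003 m), for 0.1 s.
At the end, for the whole second after the job is handed in: The footed heat sink lies released and still in the nest: flat within 4 mm, centre within 5 mm up the slope and 8 mm along, turned under 0.08 rad, foot under the toe. The arm stays latched (over 0.575, bolt out), toe pressing the foot over 1.5 N; bystanders within 25 mm of their start (all of step 2 and velocity of joint hold_down below 0.05 rad/s and x of heat_sink in the frame of nest between -0.004 and 0.005 m and y of heat_sink in the frame of nest between -0.009 and 0.008 m and y of foot in the frame of nest above 0.03 m and angle between the z axis of heat_sink and the z axis of nest, either way round below 0.06 rad and angle between the y axis of heat_sink and the y axis of nest, either way round below 0.08 rad and z of heat_sink in the frame of nest below 0.004 m and contact force between heat_sink and toe above 1.5 N and linear speed of heat_sink below 0.02 m/s); the robot touches nothing.
It fails at once if the other heat sink, the bottle or the pot is moved more than 25 mm or tipped over (distance of any of plain_sink, solvent_bottle, grease_pot from where it was at the start of the episode above 0.025 m or angle between any of solvent_bottle, grease_pot's own z axis and vertical above 0.6 rad).
It also fails if it takes over 48 s, if anything falls off the work surface, if the arm or the gripper's body presses on something with over 40 N, if the wrist force passes 120 N, or if a joint passes its speed limit or range.

## Working session

There is one attempt and no reset: what is moved stays moved. The work goes in short steps, Python scripts to look and compute and a tool call to move; the robot and the scene stay as the last step left them, time stands still between calls to the robot, and variables do not carry over. Pictures are saved under pics/ and viewed, at most 10 in all, crops included, and the job is handed in when it is done.

Besides the shell and the picture viewer there is one more tool, called after "Call:" by a JSON object that holds its "fn" and its "kwargs". carry_out: Moves the arm, as the interface text tells. Its arguments: {"type":"object","properties":{"rows":{"type":"array","items":{"type":"array","items":{"type":"array","items":{"type":"number"}}}},"claw":{"type":"number"},"grip_force":{"type":"number"}},"required":["rows"]}

```bash
mkdir -p pics; ls; cat > h.py <<'E'
import numpy as np, cv2
from plant import telemetry, snapshot, get_calibration, arm, spot_in, landmark_of
def save(n,img): cv2.imwrite(f'pics/{n}.png',img[:,:,::-1])
def ray(cal,u,v):
    K=np.array(cal['intrinsics']);k=cal['k1']
    d=np.array([(u-K[0,2])/K[0,0],(v-K[1,2])/K[1,1]]);s=d.copy()
    for _ in range(20): s=d/(1+k*(s@s))
    return np.array([s[0],s[1],1.])
def world(cal,u,v,z):
    T=np.linalg.inv(np.array(cal['camera_from_world']));return (T@np.append(ray(cal,u,v)*z,1))[:3]
def atz(cal,u,v,h):
    T=np.linalg.inv(np.array(cal['camera_from_world']));d=T[:3,:3]@ray(cal,u,v);o=T[:3,3];return o+d*(h-o[2])/d[2]
def proj(cal,p):
    c=np.array(cal['camera_from_world'])@np.append(p,1);s=c[:2]/c[2];s=s*(1+cal['k1']*(s@s));K=np.array(cal['intrinsics'])
    return np.array([K[0,0]*s[0]+K[0,2],K[1,1]*s[1]+K[1,2]])
def cloud(cal,dep):
    h,w=dep.shape;K=np.array(cal['intrinsics']);k=cal['k1']
    v,u=np.mgrid[:h,:w];d=np.stack([(u-K[0,2])/K[0,0],(v-K[1,2])/K[1,1]],-1);s=d.copy()
    for _ in range(20): s=d/(1+k*(s**2).sum(-1,keepdims=True))
    P=np.concatenate([s,np.ones((h,w,1))],-1)*dep[...,None]
    T=np.linalg.inv(np.array(cal['camera_from_world']));W=P@T[:3,:3].T+T[:3,3];W[dep<=0]=np.nan;return W
E
python3 - <<'E'
from h import *
s=telemetry.sense();print({k:np.round(s[k],3).tolist() for k in s},arm.hold_point_z)
ims=[]
for c in['scene','top']:
    im,d=snapshot(c);save('0'+c,im);np.savez(f'0{c}',im=im,d=d);cal=get_calibration(c);print(c,np.round(np.linalg.inv(cal['camera_from_world'])[:3,3]))
    for t in['heat_sink','foot','nest','ledge','end_stop','clamp_hinge','handle_top','latch_housing','toe','plain_sink','solvent_bottle','grease_pot']:
        r=landmark_of(t,c)
        for q in r[:2]:
            rr,cc=q['centre'];z=d[int(np.clip(rr,0,419)),int(np.clip(cc,0,559))];print(t,round(q['p'],2),np.round([cc,rr]),np.round(world(cal,cc,rr,z)))
E
```

```text
pics
{'time_s': 0.0, 'joint_pos': [1.159, 0.32, 1.566, 0.0, 1.257, -0.02], 'qd': [0.001, -0.001, -0.001, 0.001, -0.001, 0.001], 'joint_torque': [0.001, -41.247, -23.198, 0.073, 0.046, -0.0], 'position': [219.345, 530.974, 213.11], 'ee_rot': [-0.0, 0.195, 0.981, -0.001], 'contact_force': [-0.522, 0.228, 0.23], 'torque': [-0.022, 0.019, 0.005], 'grip_force': 0.0, 'opening': 1.001} 18.8
scene [  83. -702. 1019.]
heat_sink 0.69 [328. 277.] [ 561. -117.   21.]
foot 0.94 [320. 262.] [579. -54.   8.]
foot 0.28 [266. 176.] [581. 276.  70.]
nest 0.67 [266. 175.] [584. 281.  72.]
ledge 0.83 [263. 185.] [560. 256.  60.]
ledge 0.65 [253. 148.] [574. 347. 135.]
end_stop 0.75 [243. 163.] [522. 311. 121.]
clamp_hinge 0.61 [255. 149.] [579. 342. 132.]
handle_top 0.68 [231. 162.] [473. 286. 161.]
latch_housing 0.92 [237. 182.] [490. 295.  70.]
latch_housing 0.38 [244. 169.] [534. 338.  73.]
toe 0.62 [244. 168.] [519. 303. 111.]
toe 0.58 [361. 326.] [ 553. -283.   19.]
plain_sink 0.77 [363. 330.] [ 549. -295.   23.]
solvent_bottle 0.82 [222. 181.] [468. 368.  26.]
grease_pot 0.8 [241. 229.] [424. 132.  44.]
grease_pot 0.72 [220. 182.] [461. 370.  25.]
top [ 269.   63. 1590.]
heat_sink 0.94 [336. 207.] [ 559. -111.   27.]
heat_sink 0.51 [386. 209.] [ 550. -280.   23.]
foot 0.79 [319. 203.] [578. -55.   5.]
foot 0.73 [387. 209.] [ 551. -283.   23.]
nest 0.72 [220. 199.] [578. 271.  74.]
nest 0.53 [214. 223.] [486. 279. 158.]
ledge 0.95 [222. 202.] [ 269.   63. 1590.]
end_stop 0.73 [199. 211.] [541. 340.  70.]
clamp_hinge 0.8 [193. 193.] [594. 355. 100.]
handle_top 0.76 [216. 230.] [463. 271. 163.]
latch_housing 0.58 [214. 223.] [486. 278. 158.]
plain_sink 0.51 [386. 209.] [ 554. -280.   15.]
solvent_bottle 0.78 [183. 237.] [452. 385.  95.]
solvent_bottle 0.73 [317. 200.] [585. -48.   8.]
grease_pot 0.76 [253. 242.] [440. 167.  46.]
grease_pot 0.6 [319. 202.] [581. -55.   9.]
```

```bash
python3 - <<'E'
from h import *
a=np.load('0scene.npz')['im'];b=np.load('0top.npz')['im']
A=cv2.resize(a[110:360,170:430],(624,600),interpolation=cv2.INTER_CUBIC)
B=cv2.resize(b[150:280,150:420],(800,385),interpolation=cv2.INTER_CUBIC)
save('v1',A);save('v2',B)
E
```

```text
(no output)
```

View pics/v1.png

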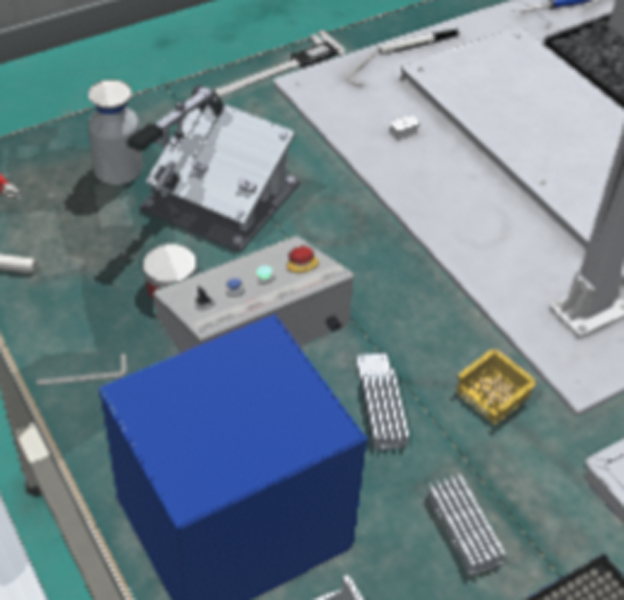

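View pics/v2.png

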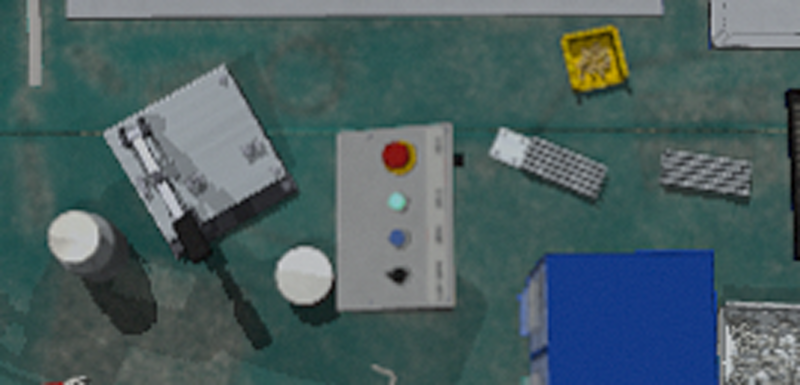

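```bash
cat >> h.py <<'E'
import json
from scipy.spatial.transform import Rotation as Ro
def quat(q): return Ro.from_quat([q[1],q[2],q[3],q[0]]).as_matrix()
def getcmd():
    c=json.load(open('cmd.json'));return np.array(c['p']),np.array(c['R'])
def setcmd(p,R): json.dump({'p':list(map(float,p)),'R':np.array(R).tolist()},open('cmd.json','w'))
def rows(targets):
    """rows from the commanded pose at call start; stores the last as the commanded pose"""
    p0,R0=getcmd()
    for p,R in targets:
        t=np.round(R0.T@(np.array(p)-p0)/300,3);w=np.round(Ro.from_matrix(R0.T@R).as_rotvec()/np.radians(120),3)
        print((t.tolist()+w.tolist()),'| mm',round(np.linalg.norm(t)*300),'deg',round(np.linalg.norm(w)*120,1))
    setcmd(p0+R0@t*300,R0@Ro.from_rotvec(w*np.radians(120)).as_matrix())
def tool(y,z):
    z=np.array(z,float)/np.linalg.norm(z);y=np.array(y,float);y-=z*(y@z);y/=np.linalg.norm(y);return np.stack([np.cross(y,z),y,z],1)
E
python3 - <<'E'
from h import *
n=np.array([.195,.981,0]);n/=np.linalg.norm(n);R=2*np.outer(n,n)-np.eye(3);setcmd([219.569,531.444,213.976],R)
s=telemetry.sense();print(np.round(R-quat(s['ee_rot']),3))
cal=get_calibration('wrist');M=np.linalg.inv(cal['camera_from_world']);print(np.round(M,3),cal['intrinsics'],cal['k1'])
print('cam in tool',np.round(R.T@(M[:3,3]-s['position'])),'\n',np.round(R.T@M[:3,:3],3))
E
```

```text
[[ 0.     0.001 -0.   ]
 [ 0.001 -0.    -0.   ]
 [ 0.    -0.    -0.   ]]
[[ 3.82000e-01  8.90000e-01  2.48000e-01  1.50208e+02]
 [ 9.24000e-01 -3.68000e-01 -1.02000e-01  5.60265e+02]
 [ 0.00000e+00  2.68000e-01 -9.63000e-01  3.84740e+02]
 [ 0.00000e+00  0.00000e+00  0.00000e+00  1.00000e+00]] [[320.87757858   0.         284.10349057]
 [  0.         320.87757858 211.10121409]
 [  0.           0.           1.        ]] -0.01188010184841636
cam in tool [  75.    0. -171.] 
 [[ 0.001 -0.963 -0.268]
 [ 1.     0.001  0.   ]
 [-0.    -0.268  0.963]]
```

```bash
python3 - <<'E'
from h import *
a=np.radians(30);R=tool([np.cos(a),np.sin(a),0],[0,0,-1])
rows([([560,303,250],R)])
E
```

```text
[-1.34, -0.27, -0.12, 0.0, 0.0, 0.313] | mm 412 deg 37.6
```

```bash
python3 - <<'E'
from h import *
n=np.array([.195,.981,0]);n/=np.linalg.norm(n);R0=2*np.outer(n,n)-np.eye(3);setcmd([219.569,531.444,213.976],R0)
a=np.radians(30);R=tool([np.cos(a),np.sin(a),0],[0,0,-1])
a2=np.radians(48);R2=tool([np.cos(a2),np.sin(a2),0],[0,0,-1])
rows([([390,417,250],R2)]);rows([([560,303,250],R)])
E
```

```text
[-0.671, -0.135, -0.12, 0.0, 0.0, 0.163] | mm 208 deg 19.6
[-0.675, 0.097, -0.0, 0.0, 0.0, 0.15] | mm 205 deg 18.0
```

Call:
{"fn": "carry_out", "kwargs": {"rows": [[[-0.671, -0.135, -0.12, 0, 0, 0.163], [-0.671, -0.135, -0.12, 0, 0, 0.163], [-0.671, -0.135, -0.12, 0, 0, 0.163], [-0.671, -0.135, -0.12, 0, 0, 0.163], [-0.671, -0.135, -0.12, 0, 0, 0.163], [-0.671, -0.135, -0.12, 0, 0, 0.163], [-0.671, -0.135, -0.12, 0, 0, 0.163]]]}}

```text
time_s: 1.88
position: [391.8, 416.1, 250.3]
ee_rot: [0.0, 0.36, 0.933, 0.001]
contact_force: [0.1, 0.5, -0.6]
opening: 1.0
grip_force: 0.0
```

Call:
{"fn": "carry_out", "kwargs": {"rows": [[[-0.675, 0.097, 0, 0, 0, 0.15], [-0.675, 0.097, 0, 0, 0, 0.15], [-0.675, 0.097, 0, 0, 0, 0.15], [-0.675, 0.097, 0, 0, 0, 0.15], [-0.675, 0.097, 0, 0, 0, 0.15], [-0.675, 0.097, 0, 0, 0, 0.15], [-0.675, 0.097, 0, 0, 0, 0.15], [-0.675, 0.097, 0, 0, 0, 0.15]]]}}

```text
time_s: 2.55
position: [558.8, 304.4, 249.4]
ee_rot: [-0.001, 0.5, 0.866, -0.0]
contact_force: [-0.4, 0.1, 0.6]
opening: 1.002
grip_force: 0.0
```

```bash
cat > look.py <<'E'
from h import *
import sys
n=sys.argv[1];ts=sys.argv[2].split(',')
s=telemetry.sense();cal=get_calibration('wrist');im,d=snapshot('wrist');save(n,im)
p,R=getcmd();print('t',s['time_s'],'pos',np.round(s['position'],1),'cmd',np.round(p,1),'q',np.round(s['joint_pos'],2),'roterr deg',np.round(np.degrees(Ro.from_matrix(R.T@quat(s['ee_rot'])).as_rotvec()),2))
L={}
for t in ts:
    r=landmark_of(t,'wrist')
    for q in r[:2]:
        rr,cc=q['centre'];z=d[int(np.clip(rr,0,419)),int(np.clip(cc,0,559))];print(t,round(q['p'],2),np.round([cc,rr]),np.round(world(cal,cc,rr,z),1))
    if r:L[t]=r[0]['centre']
np.savez(n,im=im,d=d,W=cloud(cal,d),K=cal['intrinsics'],k1=cal['k1'],T=cal['camera_from_world']);json.dump(L,open(n+'.json','w'))
E
python3 look.py w1 nest,ledge,end_stop,clamp_hinge,handle_top,latch_housing,toe
```

```text
t 2.55 pos [558.8 304.4 249.4] cmd [559.9 303.  250. ] q [ 0.48  0.4   1.35  0.    1.39 -0.04] roterr deg [ 0.08  0.07 -0.1 ]
nest 0.79 [288. 214.] [575.  284.7  72.6]
nest 0.48 [286. 156.] [541.3 340.1  72.6]
ledge 0.66 [265. 229.] [563.3 252.7  60.4]
ledge 0.26 [160. 222.] [448.4 189.8  43.6]
end_stop 0.57 [280. 155.] [534.6 337.5  69.8]
clamp_hinge 0.94 [324. 180.] [576.7 344.5 138.2]
clamp_hinge 0.57 [228. 170.] [492.8 294.6  68.6]
handle_top 0.92 [171. 184.] [465.6 281.3 161.8]
latch_housing 0.78 [229. 172.] [494.8 293.6  68.5]
latch_housing 0.31 [172. 185.] [466.5 280.6 161.1]
toe 0.75 [261. 175.] [526.  320.1 135.2]
```

View pics/w1.png

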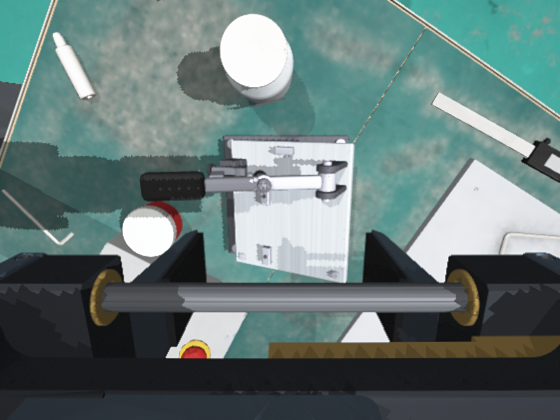

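```bash
cat > nestfit.py <<'E'
from h import *
import sys
def fit(name,O=np.array([577.,280,72]),yaw=30):
    W=np.load(name+'.npz')['W'].reshape(-1,3);W=W[~np.isnan(W[:,0])]
    W=W[(np.linalg.norm(W-O,axis=1)<130)]
    def frame(yaw,til):
        a,t=np.radians(yaw),np.radians(til);x=np.array([np.cos(a)*np.cos(t),np.sin(a)*np.cos(t),np.sin(t)]);y=np.array([-np.sin(a),np.cos(a),0]);return np.stack([x,y,np.cross(x,y)],1)
    F=frame(yaw,25);z=(W-O)@F[:,2];m=abs(z)<12
    for _ in range(5):
        P=W[m];c=P.mean(0);n=np.linalg.svd(P-c,full_matrices=False)[2][2];n*=np.sign(n[2]);z=(W-c)@n;m=abs(z)<2.5
    P=W[m];tilt=np.degrees(np.arccos(n[2]));ny=np.degrees(np.arctan2(-n[1],-n[0]))
    F=frame(ny,tilt);q=(P-c)@F
    r=cv2.minAreaRect((q[:,:2]).astype(np.float32)*1)
    print(name,'n',len(P),'rms',round(z[m].std(),2),'tilt',round(tilt,2),'yaw(normal)',round(ny,2),'rect',r)
    box=cv2.boxPoints(r)
    for b in box: print('  corner',np.round(c+F[:,:2]@b,1))
    print('  z of plane at O',round(O[2]-((O-c)@n)/n[2]  ,2) )
if __name__=='__main__':
    for n in sys.argv[1:]: fit(n)
E
python3 nestfit.py w1
```

```text
w1 n 12055 rms 0.7 tilt 24.94 yaw(normal) 30.08 rect ((-7.801849365234375, 21.429954528808594), (142.39791870117188, 192.33204650878906), 0.05822453647851944)
  corner [457.2 356.2  42.1]
  corner [553.7 189.9  42.1]
  corner [665.4 254.8 102.2]
  corner [568.8 421.1 102.1]
  z of plane at O 72.51
```

```bash
cat > nf2.py <<'E'
from h import *
import sys
from scipy import ndimage
def fit(name,O=np.array([577.,280,72]),yaw0=30.):
    Wf=np.load(name+'.npz')['W']
    a,t=np.radians(yaw0),np.radians(25);x=np.array([np.cos(a)*np.cos(t),np.sin(a)*np.cos(t),np.sin(t)]);y=np.array([-np.sin(a),np.cos(a),0]);F=np.stack([x,y,np.cross(x,y)],1)
    q=(Wf-O)@F;m=(abs(q[...,2])<4)&(np.linalg.norm(q,axis=-1)<120)
    m=ndimage.binary_opening(m,iterations=1);l,k=ndimage.label(m);s=ndimage.sum(m,l,range(1,k+1));m=l==1+np.argmax(s)
    P=q[m]
    A=np.c_[P[:,:2],np.ones(len(P))];co=np.linalg.lstsq(A,P[:,2],rcond=None)[0]
    print(name,'plane dz/dx %.4f dz/dy %.4f z0 %.2f'%tuple(co),'n',len(P))
    for ax,o in((0,1),(1,0)):
        for f in(np.max,np.min):
            E=[]
            for lo in range(-60,75,5):
                B=P[(P[:,o]>=lo)&(P[:,o]<lo+5)]
                if len(B)>10:E.append((lo+2.5,f(B[:,ax])))
            E=np.array(E);print(' axis',ax,f.__name__,'med',round(np.median(E[:,1]),1),'slope',np.round(np.polyfit(*E[abs(E[:,1]-np.median(E[:,1]))<3].T,1)[0],4),np.round(E[:,1],0).astype(int).tolist())
for n in sys.argv[1:]: fit(n)
E
python3 nf2.py w1
```

```text
w1 plane dz/dx -0.0018 dz/dy -0.0001 z0 0.47 n 12192
 axis 0 max med 70.3 slope -0.0031 [71, 71, 70, 70, 70, 71, 70, 70, 70, 70, 70, 70, 70, 70, 70, 70, 70, 70, 70, 70, 70, 70, 70, 70, 70, 70, 70]
 axis 0 min med -70.4 slope -0.0003 [-70, -71, -71, -70, -71, -71, -71, -72, -72, -71, -70, -70, -70, -72, -71, -71, -70, -64, -19, 20, 56, -51, -50, -51, -51, -71, -71]
 axis 1 max med 85.4 slope 0.0042 [85, 85, 85, 85, 85, 85, 86, 86, 86, 85, 85, 85, 85, 85, 85, 86, 86, 86, 85, 85, 85, 85, 86, 86, 86, 86, 77]
 axis 1 min med -65.7 slope 0.0048 [-66, -66, -65, -66, -65, -65, -37, -65, -66, -66, -66, -66, -66, -65, -66, -65, -66, -66, -66, -66, -66, -66, -66, -66, -66, -64, -64]
```

```bash
python3 - <<'E'
from h import *
a=np.radians(10);R=tool([np.cos(a),np.sin(a),0],[0,0,-1])
b=np.radians(-17);R2=tool([np.cos(b),np.sin(b),0],[0,0,-1])
rows([([600,200,300],R)]);rows([([568,-50,250],R2)])
E
```

```text
[-0.364, -0.056, -0.167, 0.0, 0.0, 0.166] | mm 121 deg 19.9
[-0.802, -0.25, 0.167, 0.0, 0.0, 0.225] | mm 257 deg 27.0
```

Call:
{"fn": "carry_out", "kwargs": {"rows": [[[-0.364, -0.056, -0.167, 0, 0, 0.166], [-0.364, -0.056, -0.167, 0, 0, 0.166], [-0.364, -0.056, -0.167, 0, 0, 0.166], [-0.364, -0.056, -0.167, 0, 0, 0.166], [-0.364, -0.056, -0.167, 0, 0, 0.166]]]}}

```text
time_s: 3.37
position: [601.0, 199.0, 301.3]
ee_rot: [0.001, 0.643, 0.766, 0.001]
contact_force: [0.0, -0.1, -0.0]
opening: 1.003
grip_force: 0.0
```

```bash
python3 look.py w2 nest,ledge,end_stop,clamp_hinge,handle_top,latch_housing,toe; python3 nf2.py w2
```

```text
t 3.3667 pos [601.  199.  301.3] cmd [568. -50. 250.] q [0.3  0.38 1.26 0.   1.5  0.13] roterr deg [ -0.13   0.07 -26.91]
nest 0.78 [275. 111.] [576.4 284.   74.6]
ledge 0.75 [259. 132.] [560.3 256.2  61.9]
ledge 0.24 [237. 344.] [ 573.2 -100.2    5.4]
end_stop 0.76 [250.  53.] [538.  341.   77.8]
clamp_hinge 0.95 [285.  45.] [577.8 343.6 137.4]
clamp_hinge 0.65 [231.  70.] [533.  310.3 153. ]
handle_top 0.83 [154.  91.] [467.3 280.3 161.7]
latch_housing 0.93 [206.  90.] [491.3 293.4  68.7]
w2 plane dz/dx -0.0028 dz/dy -0.0004 z0 0.53 n 11724
 axis 0 max med 70.4 slope -0.0012 [70, 70, 71, 70, 70, 70, 70, 71, 70, 70, 70, 70, 70, 70, 70, 70, 70, 70, 70, 70, 70, 70, 70, 70, 70, 70, 70]
 axis 0 min med -71.2 slope -0.0017 [-71, -71, -71, -72, -71, -71, -71, -71, -71, -71, -72, -71, -71, -71, -71, -71, -71, -71, -71, -71, -72, -50, -51, -51, -51, 66, 9]
 axis 1 max med 85.6 slope 0.001 [86, 85, 86, 86, 85, 86, 85, 86, 86, 86, 86, 86, 86, 86, 85, 85, 86, 85, 86, 86, 86, 86, 86, 86, 85, 85, 82]
 axis 1 min med -66.3 slope 0.0019 [-66, -66, -67, -67, -66, -67, -66, -66, -67, -66, -67, -66, -66, -66, -66, -66, -66, -66, -67, -66, -66, -66, -67, -66, -66, -66, -63]
```

Call:
{"fn": "carry_out", "kwargs": {"rows": [[[-0.802, -0.25, 0.167, 0, 0, 0.225], [-0.802, -0.25, 0.167, 0, 0, 0.225], [-0.802, -0.25, 0.167, 0, 0, 0.225], [-0.802, -0.25, 0.167, 0, 0, 0.225], [-0.802, -0.25, 0.167, 0, 0, 0.225], [-0.802, -0.25, 0.167, 0, 0, 0.225], [-0.802, -0.25, 0.167, 0, 0, 0.225], [-0.802, -0.25, 0.167, 0, 0, 0.225], [-0.802, -0.25, 0.167, 0, 0, 0.225]]]}}

```text
time_s: 4.52
position: [568.5, -49.2, 250.1]
ee_rot: [-0.0, 0.804, 0.595, 0.0]
contact_force: [-0.6, 0.3, -0.4]
opening: 1.002
grip_force: 0.0
```

```bash
python3 look.py w3 heat_sink,foot,plain_sink; python3 - <<'E'
from h import *
W=np.load('w3.npz')['W'];z=W[...,2]
m=(z>3)&(z<40)&(abs(W[...,0]-565)<90)&(W[...,1]<0)&(W[...,1]>-200)
P=W[m][:,:2].astype(np.float32);print(len(P),np.percentile(z[m],[5,20,50,80,95]),cv2.minAreaRect(P),np.round(cv2.boxPoints(cv2.minAreaRect(P))))
E
```

```text
t 4.5167 pos [568.5 -49.2 250.1] cmd [568. -50. 250.] q [-0.11  0.29  1.51  0.    1.34  0.19] roterr deg [ 0.    0.07 -0.  ]
heat_sink 0.91 [297. 219.] [ 571.3 -103.     5.6]
foot 0.94 [298. 187.] [584.9 -60.6   5.6]
plain_sink 0.83 [323. 331.] [ 560.4 -270.7   22.8]
4824 [ 3.06405089  3.28802302  4.45541778 16.29929827 23.26706023] ((565.0505981445312, -99.99658966064453), (179.7728729248047, 199.98590087890625), 0.03693218529224396) [[ 475.   -0.]
 [ 475. -200.]
 [ 655. -200.]
 [ 655.    0.]]
```

View pics/w3.png

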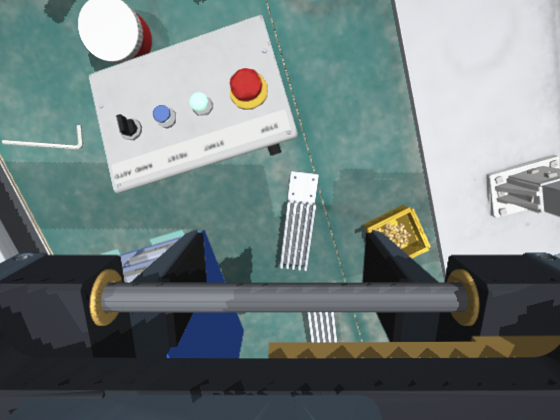

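```bash
cat > sf.py <<'E'
from h import *
import sys
from scipy import ndimage
def fit(n):
    D=np.load(n+'.npz');W=D['W'];z=W[...,2];im=D['im'].astype(int)
    near=(np.linalg.norm(W[...,:2]-[568,-100],axis=-1)<90)
    m=near&(z>-3)&(z<30)&((z>9)|((im.min(-1)>150)))
    l,k=ndimage.label(ndimage.binary_closing(m,iterations=2));s=ndimage.sum(m,l,range(1,k+1));m=(l==1+np.argmax(s))&m
    P=W[m]; r=cv2.minAreaRect(P[:,:2].astype(np.float32));print(n,'all',len(P),r)
    f=m&(z>20);r2=cv2.minAreaRect(W[f][:,:2].astype(np.float32));print(' fins',f.sum(),r2,'ztop',np.median(z[f]))
    g=m&(z<9)&(W[...,1]>-82);print(' foot z',np.median(z[g]),'c',np.round(np.median(W[g],0),1))
    b=z[near&~m&(im.max(-1)<140)];print(' bench z',np.nanmedian(b[abs(b)<5]))
    ph=cv2.boxPoints(r);print(np.round(ph,1).tolist())
    c,v=cv2.PCACompute(P[:,:2].astype(np.float32),mean=None);print(' pca yaw of y axis',np.degrees(np.arctan2(v[0,1],v[0,0]))%180-90)
for n in sys.argv[1:]: fit(n)
E
python3 sf.py w3
```

```text
w3 all 1918 ((570.508544921875, -109.08670043945312), (139.3922576904297, 36.78211975097656), 66.71708679199219)
 fins 785 ((565.1942138671875, -122.38836669921875), (92.76590728759766, 35.978492736816406), 66.57942962646484) ztop 22.50765825262158
 foot z 5.034692908583082 c [589.6 -62.1   5. ]
 bench z 2.146304509586031
[[526.0999755859375, -165.8000030517578], [559.9000244140625, -180.39999389648438], [615.0, -52.29999923706055], [581.2000122070312, -37.79999923706055]]
 pca yaw of y axis -22.920883
```

```bash
python3 - <<'E'
from h import *
b=np.radians(-23.4);R2=tool([np.cos(b),np.sin(b),0],[0,0,-1])
rows([([567,-118.3,130],R2)])
E
```

```text
[-0.219, 0.063, 0.4, 0.0, 0.0, 0.054] | mm 138 deg 6.5
```

Call:
{"fn": "carry_out", "kwargs": {"rows": [[[-0.219, 0.063, 0.4, 0, 0, 0.054], [-0.219, 0.063, 0.4, 0, 0, 0.054], [-0.219, 0.063, 0.4, 0, 0, 0.054], [-0.219, 0.063, 0.4, 0, 0, 0.054], [-0.219, 0.063, 0.4, 0, 0, 0.054], [-0.219, 0.063, 0.4, 0, 0, 0.054]]]}}

```text
time_s: 5.22
position: [568.1, -117.3, 130.6]
ee_rot: [-0.0, 0.836, 0.549, 0.0]
contact_force: [0.2, 1.0, 1.0]
opening: 0.995
grip_force: 0.0
```

```bash
python3 look.py w4 heat_sink,foot; python3 sf.py w4
```

```text
t 5.2167 pos [ 568.1 -117.3  130.6] cmd [ 566.9 -118.3  130. ] q [-0.22  0.39  1.68  0.    1.07  0.18] roterr deg [-0.02  0.05 -0.05]
heat_sink 0.63 [280. 189.] [ 571.8 -101.8    6. ]
foot 0.83 [279. 142.] [587.9 -62.1   5.7]
w4 all 3946 ((570.53466796875, -107.67042541503906), (139.37026977539062, 38.16857147216797), 66.20240783691406)
 fins 1733 ((565.1580200195312, -122.0804443359375), (92.22994232177734, 36.10499572753906), 66.58385467529297) ztop 22.47528030116098
 foot z 5.080370482259042 c [589.9 -62.4   5.1]
 bench z 2.125080098752221
[[525.0, -163.6999969482422], [559.9000244140625, -179.10000610351562], [616.0999755859375, -51.599998474121094], [581.2000122070312, -36.20000076293945]]
 pca yaw of y axis -24.09848
```

```bash
python3 - <<'E'
from h import *
p,R=getcmd();rows([([567,-118.1,3.5],R)])
E
```

```text
[0.001, 0.0, 0.422, 0.0, 0.0, 0.0] | mm 127 deg 0.0
```

Call:
{"fn": "carry_out", "kwargs": {"rows": [[[0.001, 0, 0.1, 0, 0, 0], [0.001, 0, 0.2, 0, 0, 0], [0.001, 0, 0.3, 0, 0, 0], [0.001, 0, 0.37, 0, 0, 0], [0.001, 0, 0.41, 0, 0, 0], [0.001, 0, 0.422, 0, 0, 0], [0.001, 0, 0.422, 0, 0, 0]]]}}

```text
time_s: 5.95
position: [568.1, -117.3, 3.8]
ee_rot: [0.0, 0.836, 0.549, 0.0]
contact_force: [-0.4, 0.3, -0.1]
opening: 0.997
grip_force: 0.0
```

Call:
{"fn": "carry_out", "kwargs": {"rows": [[[0, 0, 0, 0, 0, 0], [0, 0, 0, 0, 0, 0], [0, 0, 0, 0, 0, 0], [0, 0, 0, 0, 0, 0], [0, 0, 0, 0, 0, 0], [0, 0, 0, 0, 0, 0], [0, 0, 0, 0, 0, 0], [0, 0, 0, 0, 0, 0], [0, 0, 0, 0, 0, 0], [0, 0, 0, 0, 0, 0]]], "claw": 0, "grip_force": 25}}

```text
time_s: 6.78
position: [567.3, -117.8, 3.3]
ee_rot: [-0.0, 0.836, 0.549, -0.0]
contact_force: [-0.2, 0.1, 0.6]
opening: 0.394
grip_force: 25.0
```

```bash
cat >> h.py <<'E'
O=np.array([575.,283.2,72.5]);_a,_t=np.radians(30.1),np.radians(25)
_x=np.array([np.cos(_a)*np.cos(_t),np.sin(_a)*np.cos(_t),np.sin(_t)]);_y=np.array([-np.sin(_a),np.cos(_a),0]);F=np.stack([_x,_y,np.cross(_x,_y)],1)
RN=tool(F[:,0],-F[:,2])
def N(x,y,z): return O+F@np.array([x,y,z],float)
E
python3 - <<'E'
from h import *
p,R=getcmd();rows([([567,-118.1,220],R)])
p,R=getcmd();q=N(3,-90,110);print(q)
Rm=R@Ro.from_rotvec(Ro.from_matrix(R.T@RN).as_rotvec()*.6).as_matrix()
rows([([600,60,220],Rm)])
rows([(q,RN)])
E
```

```text
[-0.0, 0.0, -0.722, 0.0, 0.0, 0.0] | mm 217 deg 0.0
[582.26907991 183.38570585 173.46171136]
[0.588, -0.135, -0.0, -0.116, 0.058, -0.263] | mm 181 deg 35.2
[0.408, -0.042, 0.17, -0.077, 0.039, -0.176] | mm 133 deg 23.5
```

Call:
{"fn": "carry_out", "kwargs": {"rows": [[[0, 0, -0.05, 0, 0, 0], [0, 0, -0.15, 0, 0, 0], [0, 0, -0.27, 0, 0, 0], [0, 0, -0.4, 0, 0, 0], [0, 0, -0.52, 0, 0, 0], [0, 0, -0.63, 0, 0, 0], [0, 0, -0.7, 0, 0, 0], [0, 0, -0.722, 0, 0, 0]]]}}

```text
time_s: 7.45
position: [569.2, -118.2, 224.1]
ee_rot: [0.003, 0.836, 0.549, 0.003]
contact_force: [0.3, 0.1, -1.2]
opening: 0.39
grip_force: 25.0
```

Call:
{"fn": "carry_out", "kwargs": {"rows": [[[0.07, -0.017, 0, -0.014, 0.007, -0.032], [0.16, -0.035, 0, -0.03, 0.015, -0.07], [0.25, -0.06, 0, -0.05, 0.025, -0.112], [0.34, -0.08, 0, -0.067, 0.034, -0.152], [0.44, -0.1, 0, -0.087, 0.043, -0.197], [0.53, -0.12, 0, -0.104, 0.052, -0.237], [0.588, -0.135, 0, -0.116, 0.058, -0.263], [0.588, -0.135, 0, -0.116, 0.058, -0.263]]]}}

```text
time_s: 8.12
position: [598.4, 62.7, 217.7]
ee_rot: [0.065, 0.647, 0.751, 0.115]
contact_force: [-0.9, -0.7, -0.9]
opening: 0.393
grip_force: 25.0
```

Call:
{"fn": "carry_out", "kwargs": {"rows": [[[0.07, -0.007, 0.03, -0.014, 0.007, -0.03], [0.16, -0.017, 0.067, -0.03, 0.015, -0.07], [0.25, -0.026, 0.104, -0.047, 0.024, -0.108], [0.34, -0.035, 0.142, -0.064, 0.032, -0.146], [0.408, -0.042, 0.17, -0.077, 0.039, -0.176], [0.408, -0.042, 0.17, -0.077, 0.039, -0.176], [0.408, -0.042, 0.17, -0.077, 0.039, -0.176]]]}}

```text
time_s: 8.7
position: [581.4, 183.3, 171.7]
ee_rot: [0.107, 0.488, 0.846, 0.186]
contact_force: [-0.1, -0.4, -0.8]
opening: 0.396
grip_force: 25.0
```

```bash
python3 look.py w5 heat_sink,foot,nest,ledge,end_stop,handle_top,toe; python3 - <<'E'
from h import *
p=telemetry.sense()['position'];print(np.round(F.T@(p-O),1))
W=np.load('w5.npz')['W'];s=telemetry.sense();q=(W-O)@F
# foot height etc in nest frame
j=json.load(open('w5.json'))
for k,(r,c) in j.items(): print(k,np.round(q[int(r),int(c)],1))
rows([(N(3,-60,18.5),RN)]);
E
```

```text
t 8.7 pos [581.4 183.3 171.7] cmd [582.3 183.5 173.5] q [ 0.22  0.22  1.9   0.22  0.61 -0.47] roterr deg [0.23 0.05 0.02]
heat_sink 0.84 [282. 236.] [563.5 196.9 189.5]
heat_sink 0.75 [279.   8.] [520.9 303.7 148.8]
nest 0.67 [281. 103.] [573.8 283.5  72.6]
ledge 0.7 [257. 125.] [533.3 240.9 167.9]
ledge 0.68 [ 59. 141.] [445.9 176.7  43.9]
end_stop 0.68 [280.   9.] [521.6 304.2 147.6]
toe 0.92 [264.  20.] [523.7 309.9 112.2]
toe 0.5 [ 57. 142.] [445.2 175.8  44.4]
[  3.6 -90.6 110.1]
heat_sink [  1.1 -68.6 128.5]
nest [-1.1  1.5  0.3]
ledge [-11.7 -15.4 110.6]
end_stop [-0.9 45.3 83.1]
toe [-11.8  49.4  49. ]
[0.1, -0.0, 0.305, -0.0, 0.0, 0.0] | mm 96 deg 0.0
```

View pics/w5.png

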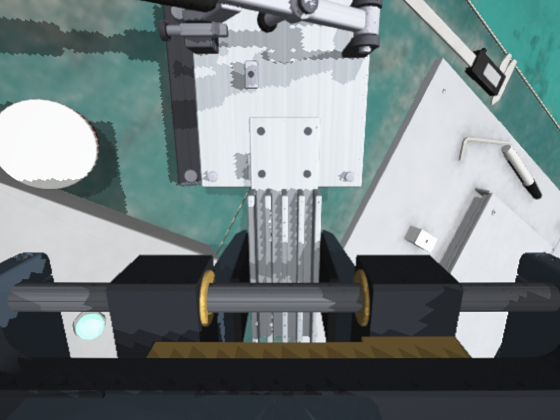

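```bash
python3 - <<'E'
from h import *
W=np.load('w5.npz')['W'];q=(W-O)@F
r=q[135:180,240:330];m=(r[...,2]>100)&(r[...,2]<125);P=r[m]
print(len(P),'z',np.median(P[:,2]),'x',np.percentile(P[:,0],[1,99]));A=np.c_[P,np.ones(len(P))]
print('plane',np.linalg.lstsq(A[:,[0,1,3]],P[:,2],rcond=None)[0])
r=q[105:180,240:330];m=(r[...,2]>100)&(r[...,2]<125);P=r[m]
print('y end',np.percentile(P[:,1],[99,99.8]));rc=cv2.minAreaRect(P[:,:2].astype(np.float32));print(rc)
# ledge block
b=q[55:95,235:270];m=(b[...,2]>5)&(b[...,2]<14);print('block x',np.percentile(b[m][:,0],[3,97]),'y',np.percentile(b[m][:,1],[3,97]),'z',np.median(b[m][:,2]))
E
```

```text
3071 z 110.21701924530032 x [-15.44685336  19.78270114]
plane [-3.10763249e-03  1.82241982e-03  1.10290858e+02]
y end [-11.93980167 -11.92778763]
((2.111551284790039, -27.9237003326416), (32.00969314575195, 36.13031768798828), 89.97956085205078)
block x [-29.26673598 -19.77880319] y [12.45627646 31.33734853] z 8.057818279425415
```

Call:
{"fn": "carry_out", "kwargs": {"rows": [[[0.02, 0, 0.07, 0, 0, 0], [0.05, 0, 0.15, 0, 0, 0], [0.08, 0, 0.23, 0, 0, 0], [0.1, 0, 0.29, 0, 0, 0], [0.1, 0, 0.305, 0, 0, 0], [0.1, 0, 0.305, 0, 0, 0]]]}}

```text
time_s: 9.6
position: [600.5, 229.0, 89.1]
ee_rot: [0.107, 0.487, 0.847, 0.186]
contact_force: [-0.6, -0.2, -0.9]
opening: 0.394
grip_force: 25.0
```

```bash
python3 - <<'E'
from h import *
p=telemetry.sense()['position'];print(np.round(F.T@(p-O),1))
rows([(N(3,-14,18.5),RN)]);rows([(N(3,-14,6),RN)])
E
```

```text
[  2.4 -59.7  17.2]
[0.153, -0.0, -0.0, -0.0, 0.0, 0.0] | mm 46 deg 0.0
[0.0, -0.0, 0.042, -0.0, 0.0, 0.0] | mm 13 deg 0.0
```

Call:
{"fn": "carry_out", "kwargs": {"rows": [[[0.03, 0, 0, 0, 0, 0], [0.06, 0, 0, 0, 0, 0], [0.09, 0, 0, 0, 0, 0], [0.12, 0, 0, 0, 0, 0], [0.145, 0, 0, 0, 0, 0], [0.153, 0, 0, 0, 0, 0], [0.153, 0, 0, 0, 0, 0]]]}}

```text
time_s: 10.18
position: [578.4, 268.8, 92.0]
ee_rot: [0.109, 0.487, 0.846, 0.188]
contact_force: [-1.0, 0.2, -0.8]
opening: 0.393
grip_force: 25.0
```

Call:
{"fn": "carry_out", "kwargs": {"rows": [[[0, 0, 0.01, 0, 0, 0], [0, 0, 0.02, 0, 0, 0], [0, 0, 0.03, 0, 0, 0], [0, 0, 0.038, 0, 0, 0], [0, 0, 0.042, 0, 0, 0], [0, 0, 0.042, 0, 0, 0]]]}}

```text
time_s: 10.68
position: [582.5, 271.2, 78.4]
ee_rot: [0.108, 0.487, 0.846, 0.187]
contact_force: [0.4, -0.5, -1.3]
opening: 0.394
grip_force: 25.0
```

```bash
python3 look.py w6 heat_sink,ledge,end_stop; python3 - <<'E'
from h import *
s=telemetry.sense();p=s['position'];print(np.round(F.T@(p-O),1),np.round(F.T@s['contact_force'],1))
W=np.load('w6.npz')['W'];q=(W-O)@F
m=(abs(q[...,2]-22)<12)&(abs(q[...,0])<40)&(abs(q[...,1])<90)
f=m&(q[...,2]>19)&(abs(q[...,0])<25)&(q[...,1]<31)&(q[...,1]>5);print('fins z',np.median(q[f][:,2]),'x',np.percentile(q[f][:,0],[2,98]),'yend',np.percentile(q[f][:,1],[50,99]))
E
```

```text
t 10.6833 pos [582.5 271.2  78.4] cmd [582.3 271.1  79.1] q [ 0.39  0.38  1.96  0.16  0.38 -0.27] roterr deg [ 0.05  0.02 -0.02]
heat_sink 0.92 [283. 234.] [564.3 285.6  96.4]
end_stop 0.89 [276. 106.] [537.2 340.9  79.1]
[  3.3 -14.    5.7] [-0.7 -0.1 -0.3]
fins z 23.99380180872901 x [-14.13547388  21.12617956] yend [16.52564819 26.71048689]
```

View pics/w6.png

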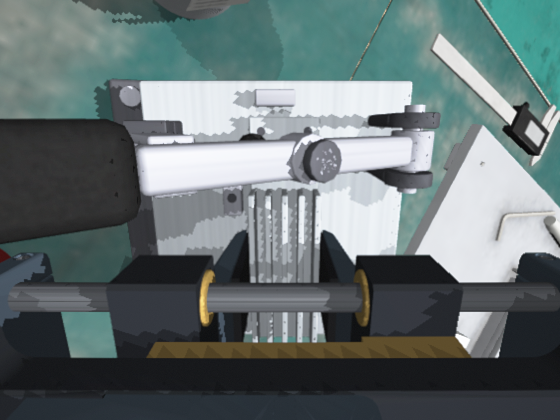

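Call:
{"fn": "carry_out", "kwargs": {"rows": [[[0, 0, 0.003, 0, 0, 0], [0, 0, 0.006, 0, 0, 0], [0, -0.004, 0.006, 0, 0, 0], [0, -0.008, 0.006, 0, 0, 0], [0, -0.012, 0.006, 0, 0, 0], [0, -0.015, 0.006, 0, 0, 0], [0, -0.015, 0.006, 0, 0, 0]]]}}

```text
time_s: 11.47
position: [579.3, 269.5, 75.4]
ee_rot: [0.108, 0.487, 0.846, 0.187]
contact_force: [-0.4, -0.2, -1.2]
opening: 0.394
grip_force: 25.0
```

```bash
cat > st.py <<'E'
from h import *
import sys
n=sys.argv[1]
s=telemetry.sense();p=s['position'];print(s['time_s'],'tcp nest',np.round(F.T@(p-O),1),'force nest',np.round(F.T@s['contact_force'],1),s['opening'])
cal=get_calibration('wrist');im,d=snapshot('wrist');save(n,im);W=cloud(cal,d);q=(W-O)@F
f=(abs(q[...,2]-22)<5)&(abs(q[...,0])<28)&(q[...,1]<31)&(q[...,1]>5);print('fins z',np.median(q[f][:,2]),'x',np.percentile(q[f][:,0],[2,98]),'yend',np.percentile(q[f][:,1],[50,99]))
b=(abs(q[...,2]-8)<3)&(abs(q[...,0]+24)<12)&(abs(q[...,1]-22)<16);print('block x',np.percentile(q[b][:,0],[3,97]),'y',np.percentile(q[b][:,1],[3,97]),b.sum())
E
python3 st.py w7
```

```text
11.4667 tcp nest [ -1.6 -14.    4. ] force nest [-0.9  0.1 -0.8] 0.39431516231945185
fins z 22.734266397026364 x [-18.6935671   16.56237042] yend [16.79708965 26.90267659]
block x [-28.98062189 -12.2471869 ] y [ 8.42810942 27.04482204] 724
```

Call:
{"fn": "carry_out", "kwargs": {"rows": [[[0, -0.003, 0, 0, 0, 0], [0, -0.005, 0.001, 0, 0, 0], [0, -0.005, 0.001, 0, 0, 0], [0, -0.005, 0.001, 0, 0, 0]]]}}

```text
time_s: 11.85
position: [578.9, 269.2, 75.0]
ee_rot: [0.109, 0.487, 0.846, 0.188]
contact_force: [1.2, 0.3, -1.7]
opening: 0.391
grip_force: 25.0
```

```bash
python3 st.py w8
```

```text
11.85 tcp nest [ -2.2 -14.1   3.7] force nest [ 0.4 -0.3 -2. ] 0.39130311532439666
fins z 22.50036139932295 x [-19.29533808  15.98498666] yend [16.6907893  26.77631816]
block x [-29.00182701 -12.75387436] y [ 8.27308526 26.97114486] 675
```

Call:
{"fn": "carry_out", "kwargs": {"rows": [[[0, 0, 0, 0, 0, 0], [0, 0, 0, 0, 0, 0], [0, 0, 0, 0, 0, 0], [0, 0, 0, 0, 0, 0], [0, 0, 0, 0, 0, 0], [0, 0, 0, 0, 0, 0]]], "claw": 0.65}}

```text
time_s: 12.4
position: [578.5, 269.1, 74.7]
ee_rot: [0.108, 0.487, 0.846, 0.187]
contact_force: [0.3, -1.3, 0.3]
opening: 0.649
grip_force: 0.0
```

```bash
python3 st.py w9
python3 - <<'E'
from h import *
setcmd(N(3,-14,6)+RN@np.array([0,-6,2.1]),RN)
rows([(N(0,-14,40),RN)])
E
```

```text
12.4 tcp nest [ -2.7 -14.    3.7] force nest [-0.2 -1.3  0.4] 0.6494601074640685
fins z 22.399535148123118 x [-19.28378735  16.03596352] yend [16.66717538 26.80041617]
block x [-29.08048648 -12.69029376] y [ 8.31112718 26.91036051] 643
[0.0, 0.01, -0.12, 0.0, 0.0, 0.0] | mm 36 deg 0.0
```

```bash
cat >> h.py <<'E'
def press(th,off=0.):
    ph=.6-th;n=F@np.array([np.sin(ph),0,np.cos(ph)]);u=F@np.array([np.cos(ph),0,-np.sin(ph)])
    return N(58,50,38)-134*u+(8+off)*n, tool(u,-n)
E
python3 - <<'E'
from h import *
print(press(0)[0],press(.6)[0])
rows([(N(-10,-20,200),RN)]);rows([press(0,60)])
E
```

```text
[468.25468397 279.11525593 161.17833327] [473.51443515 282.16422705  82.07117031]
[-0.02, -0.033, -0.534, 0.0, 0.0, 0.0] | mm 161 deg 0.0
[0.233, -0.014, 0.101, 0.286, -0.0, 0.0] | mm 76 deg 34.3
```

Call:
{"fn": "carry_out", "kwargs": {"rows": [[[0, 0.002, -0.03, 0, 0, 0], [0, 0.006, -0.07, 0, 0, 0], [0, 0.01, -0.12, 0, 0, 0], [0, 0.01, -0.12, 0, 0, 0]]]}}

```text
time_s: 12.78
position: [568.8, 263.1, 112.5]
ee_rot: [0.11, 0.487, 0.846, 0.19]
contact_force: [0.3, 1.1, 0.9]
opening: 0.649
grip_force: 0.0
```

Call:
{"fn": "carry_out", "kwargs": {"rows": [[[-0.005, -0.005, -0.1, 0, 0, 0], [-0.01, -0.012, -0.22, 0, 0, 0], [-0.015, -0.02, -0.34, 0, 0, 0], [-0.02, -0.03, -0.46, 0, 0, 0], [-0.02, -0.033, -0.534, 0, 0, 0], [-0.02, -0.033, -0.534, 0, 0, 0]]], "claw": 0}}

```text
time_s: 13.28
position: [505.3, 219.2, 255.8]
ee_rot: [0.112, 0.486, 0.845, 0.191]
contact_force: [-0.2, -0.3, 0.5]
opening: 0.243
grip_force: 0.0
```

Call:
{"fn": "carry_out", "kwargs": {"rows": [[[0.04, 0, 0.01, 0.05, 0, 0], [0.08, -0.003, 0.03, 0.1, 0, 0], [0.13, -0.006, 0.05, 0.155, 0, 0], [0.18, -0.01, 0.075, 0.21, 0, 0], [0.22, -0.013, 0.095, 0.26, 0, 0], [0.233, -0.014, 0.101, 0.286, 0, 0], [0.233, -0.014, 0.101, 0.286, 0, 0]]]}}

```text
time_s: 13.87
position: [478.1, 286.2, 216.8]
ee_rot: [-0.041, 0.496, 0.864, -0.073]
contact_force: [0.6, -0.2, -0.0]
opening: 0.007
grip_force: 0.0
```

```bash
python3 look.py w10 handle_top,heat_sink,foot; python3 - <<'E'
from h import *
s=telemetry.sense();print(np.round(F.T@(s['position']-O),1),s['opening'],np.round(s['contact_force'],1))
im,d=snapshot('scene');np.savez('s2',im=im,d=d);cal=get_calibration('scene');q=(cloud(cal,d)-O)@F
f=(abs(q[...,2]-22)<4)&(abs(q[...,0])<26)&(q[...,1]<31)&(q[...,1]>-80);r=cv2.minAreaRect(q[f][:,:2].astype(np.float32));print('scene fins',f.sum(),r)
E
```

```text
t 13.8667 pos [478.1 286.2 216.8] cmd [476.8 284.  220.4] q [ 0.52  0.38  1.48 -0.    1.45 -0.01] roterr deg [ 0.28 -0.06 -0.14]
handle_top 0.87 [280. 225.] [466.9 281.4 161.3]
handle_top 0.53 [363. 265.] [491.1 337.2 301.8]
heat_sink 0.72 [387. 252.] [572.1 284.4  76.9]
foot 0.58 [384. 208.] [544.8 318.9  73.9]
foot 0.53 [451. 226.] [465.2 366.  385.1]
[-14.5  49.6 169.9] 0.004411530948827301 [ 0.7 -0.2  0. ]
scene fins 171 ((-3.4452075958251953, -20.578510284423828), (37.28889083862305, 95.09197998046875), 0.6679395437240601)
```

View pics/w10.png

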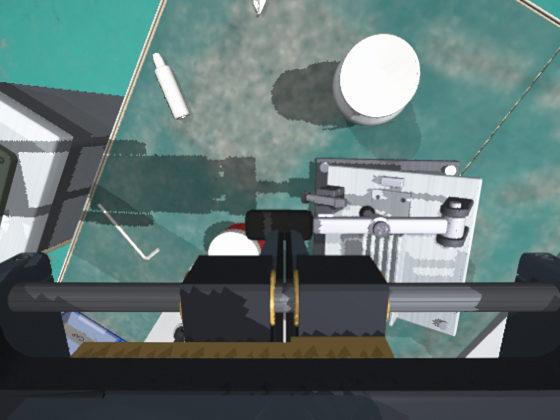

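```bash
python3 - <<'E'
from h import *
rows([press(0,30),press(0,8),press(0,0),press(.06,-1),press(.12,-1),press(.2,-1),press(.28,-1),press(.35,-1),press(.4,-1)])
print();rows([press(t,-3) for t in(.45,.5,.54,.57,.6,.62)])
E
```

```text
[0.0, -0.0, 0.1, 0.0, 0.0, 0.0] | mm 30 deg 0.0
[0.0, -0.0, 0.174, 0.0, 0.0, 0.0] | mm 52 deg 0.0
[0.0, -0.0, 0.2, 0.0, 0.0, 0.0] | mm 60 deg 0.0
[0.0, -0.001, 0.23, -0.028, 0.0, 0.0] | mm 69 deg 3.4
[0.0, -0.0, 0.257, -0.057, 0.0, -0.0] | mm 77 deg 6.8
[0.0, 0.004, 0.293, -0.095, -0.0, -0.0] | mm 88 deg 11.4
[0.0, 0.01, 0.328, -0.133, 0.0, -0.0] | mm 98 deg 16.0
[0.0, 0.018, 0.358, -0.167, 0.0, 0.0] | mm 108 deg 20.0
[0.0, 0.026, 0.379, -0.191, 0.0, 0.0] | mm 114 deg 22.9

[0.0, -0.001, 0.029, -0.023, 0.0, -0.0] | mm 9 deg 2.8
[0.0, -0.0, 0.052, -0.047, 0.0, 0.0] | mm 16 deg 5.6
[0.0, 0.001, 0.069, -0.066, 0.0, -0.0] | mm 21 deg 7.9
[0.0, 0.003, 0.083, -0.081, 0.0, -0.0] | mm 25 deg 9.7
[0.0, 0.005, 0.096, -0.095, 0.0, -0.0] | mm 29 deg 11.4
[0.0, 0.006, 0.105, -0.105, -0.0, -0.0] | mm 32 deg 12.6
```

Call:
{"fn": "carry_out", "kwargs": {"rows": [[[0, 0, 0.1, 0, 0, 0], [0, 0, 0.174, 0, 0, 0], [0, 0, 0.2, 0, 0, 0], [0, -0.001, 0.23, -0.028, 0, 0], [0, 0, 0.257, -0.057, 0, 0], [0, 0.004, 0.293, -0.095, 0, 0], [0, 0.01, 0.328, -0.133, 0, 0], [0, 0.018, 0.358, -0.167, 0, 0], [0, 0.026, 0.379, -0.191, 0, 0], [0, 0.026, 0.379, -0.191, 0, 0]]]}}

```text
time_s: 14.95
position: [465.4, 276.9, 106.9]
ee_rot: [0.059, 0.496, 0.861, 0.102]
contact_force: [-2.2, -1.4, 2.1]
opening: 0.006
grip_force: 1.2
```

```bash
python3 - <<'E'
from h import *
s=telemetry.sense();print(s['time_s'],np.round(F.T@(s['position']-O),1),np.round(F.T@s['contact_force'],1),np.round(F.T@(press(.4,-1)[0]-O),1))
E
python3 look.py w11 handle_top,heat_sink
```

```text
14.95 [-74.2  49.5  72.6] [-1.5 -0.1  3. ] [-71.9  50.   71.5]
t 14.95 pos [465.4 276.9 106.9] cmd [475.5 283.2  76.8] q [ 0.51  0.26  1.98  0.    0.66 -0.01] roterr deg [12.66 -0.05 -0.03]
handle_top 0.82 [284. 252.] [464.1 280.2 107.2]
heat_sink 0.85 [391. 286.] [454.6 308.7 204.3]
```

Call:
{"fn": "carry_out", "kwargs": {"rows": [[[0, -0.001, 0.029, -0.023, 0, 0], [0, 0, 0.052, -0.047, 0, 0], [0, 0.001, 0.069, -0.066, 0, 0], [0, 0.003, 0.083, -0.081, 0, 0], [0, 0.005, 0.096, -0.095, 0, 0], [0, 0.006, 0.105, -0.105, 0, 0], [0, 0.006, 0.105, -0.105, 0, 0], [0, 0.006, 0.105, -0.105, 0, 0]]]}}

```text
time_s: 15.77
position: [478.5, 284.7, 80.4]
ee_rot: [0.115, 0.485, 0.843, 0.199]
contact_force: [-8.6, -5.3, 19.6]
opening: 0.002
grip_force: 11.1
```

```bash
python3 - <<'E'
from h import *
s=telemetry.sense();print(s['time_s'],np.round(F.T@(s['position']-O),1),np.round(F.T@s['contact_force'],1),np.round(F.T@(press(.62,0)[0]-O),1))
E
python3 look.py w12 handle_top,heat_sink
```

```text
15.7667 [-71.6  49.7  42.2] [-0.9 -0.2 22. ] [-76.1  50.   43.3]
t 15.7667 pos [478.5 284.7  80.4] cmd [475.5 283.2  76.8] q [ 0.51  0.26  2.17  0.02  0.25 -0.03] roterr deg [-0.41 -0.04 -0.06]
handle_top 0.75 [274. 254.] [454.2 289.5 108. ]
```

Call:
{"fn": "carry_out", "kwargs": {"rows": [[[0, 0, -0.02, 0, 0, 0], [0, 0, -0.05, 0, 0, 0], [0, 0, -0.12, 0, 0, 0], [0, 0, -0.22, 0, 0, 0], [0, 0, -0.34, 0, 0, 0], [0, 0, -0.45, 0, 0, 0], [0, 0, -0.5, 0, 0, 0], [0, 0, -0.5, 0, 0, 0]]]}}

```text
time_s: 16.58
position: [419.9, 250.9, 216.3]
ee_rot: [0.116, 0.485, 0.843, 0.2]
contact_force: [-0.1, 0.9, 0.3]
opening: 0.004
grip_force: 0.0
```

```bash
python3 look.py w13 handle_top,heat_sink,foot,toe; python3 - <<'E'
from h import *
W=np.load('w13.npz')['W'];q=(W-O)@F
m=(abs(q[...,1]-50)<8)&(q[...,0]>-100)&(q[...,0]<-55)&(q[...,2]>30);print('pad z',np.median(q[m][:,2]))
f=(abs(q[...,2]-22)<4)&(abs(q[...,0])<26)&(q[...,1]<31)&(q[...,1]>-80);r=cv2.minAreaRect(q[f][:,:2].astype(np.float32));print('fins',f.sum(),r,np.median(q[f][:,2]))
b=(abs(q[...,2]-8)<2)&(abs(q[...,0]+24)<9)&(abs(q[...,1]+51)<14);print('block x',np.percentile(q[b][:,0],[3,97]),b.sum())
E
```

```text
t 16.5833 pos [419.9 250.9 216.3] cmd [475.5 283.2  76.8] q [ 0.51 -0.03  2.09  0.01  0.62 -0.02] roterr deg [-0.49 -0.04 -0.06]
handle_top 0.85 [278. 196.] [470.8 283.9  82.6]
handle_top 0.37 [346. 175.] [542.3 341.5  74.2]
heat_sink 0.76 [340. 229.] [570.4 282.4  75.1]
foot 0.78 [341. 193.] [523.3 315.9 105.9]
foot 0.3 [342. 177.] [540.6 337.   70.8]
toe 0.62 [343. 185.] [543.1 329.5  76.9]
pad z 47.07550703555262
fins 706 ((-1.4334678649902344, 1.996541976928711), (49.71904754638672, 36.44258499145508), 89.7935562133789) 22.201178674089146Traceback (most recent call last):
  File "<stdin>", line 5, in <module>
    return _quantile_unchecked(
        a, q, axis, out, overwrite_input, method, keepdims, weights)
    return _ureduce(a,
                    func=_quantile_ureduce_func,
    ...<5 lines>...
                    overwrite_input=overwrite_input,
                    method=method)
    r = func(a, **kwargs)
    result = _quantile(arr,
                       quantiles=q,
    ...<2 lines>...
                       out=out,
                       weights=wgt)
    slices_having_nans = np.isnan(arr[-1, ...])
                                  ~~~^^^^^^^^^
IndexError: index -1 is out of bounds for axis 0 with size 0
```

View pics/w13.png

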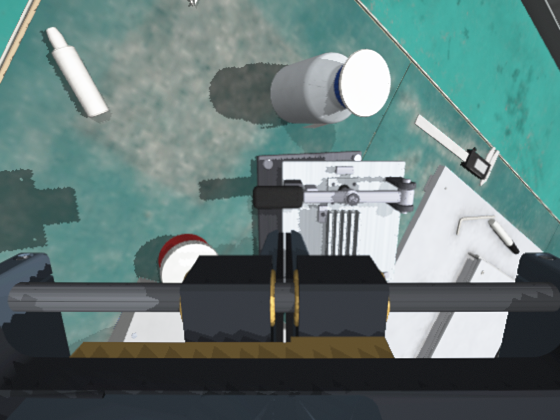

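The picture shows the arm latched: its pad is at (278,196), 47 mm off the bed. The sink lies flat in the nest at (343,225) with the toe on its foot, and the bottle and pot are still upright. The gripper is clear of everything, so I am handing in.

```bash
python3 -c "
from plant import arm
print(arm.sign_off())"
```

```text
the job is handed in; nothing more can be done
None
```

The footed heat sink lies flat in the nest against the lower ledge with its foot clamped under the latched arm. The robot is clear, and I handed the job in at about 16.6 s; sign-off returned no verdict.

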